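# Sort the two-tier cutlery tray and draw out the spatula

### The job

Push the cutlery tray's sliding upper half fully back to open the front bay, then clear what was dropped in the bay into the upper half: the teaspoon into the compartment with the other teaspoon and the marker pen into the one with the other pen. Then draw the long wooden spatula, whose blade reaches under the upper half, out through the bay, handle end first and tilted, and finish while holding it still in the gripper, not put down, with every part of it at least 15 cm above the worktop. Leave the upper half back and its contents sorted, and do not disturb the things standing and lying around the tray.

Things in the scene. Friction and masses are not known exactly. Their poses are not given: they have to be found in the camera images.
- tray: The lower tray, plain grey plastic, fixed on the worktop, an open-topped box 250 mm (x) x 362 mm (y) x 55 mm high, walls and floor 5 mm. Origin: centre of its underside, on the worktop. Its y axis is its long axis; the front bay is at its -y end, the upper half slides on its rims. Its x axis runs across it, roughly away from the robot.
- upper (a joint): Slide of the upper half, 0 to 0.10 m: 0 to 0.018 at the start (pulled forward over the bay), 0.10 when pushed fully back along the tray's +y to its stop. Friction about 2.5 N; it stays where left and cannot be lifted off. When back, the bay lies open from the front inner wall (y = -0.176 in the tray's frame) to the upper half's front face (y = -0.004).
- upper_mid (a point): Centre of the upper half's inner floor, 60 mm above the worktop; axes as the tray's. Upper half: open box 250 (x) x 180 mm (y), walls 4 mm, underside 57 and rim 97 mm above the worktop. A divider along y through this point, 22 mm high, makes two compartments 119 mm (x) x 172 mm. Front face 90 mm from here towards -y; push it with closed fingertips.
- teaspoon: The stray steel teaspoon, 130 x 27 x 11 mm, 20 g, lying in the front bay along the tray's long axis. Origin: centre of its underside; its x axis is its length. About 20 mm wide at the middle; grasp across it there from above.
- teaspoon_b: The other, equal teaspoon, lying in one of the two compartments of the upper half (which one varies), next to the outer side wall. Origin: centre of its underside; x axis along its length.
- pen: The stray marker pen, 135 mm long, 17 mm wide, 16 mm high, lying in the front bay along the tray's long axis. Origin: centre of its underside; its y axis is its length. Grasp across the middle.
- pen_b: The other, equal marker pen, lying in the other compartment of the upper half, next to the outer side wall. Origin: centre of its underside; y axis along its length.
- spatula: Slotted wooden spatula, 275 mm long, 80 g, flat on the tray's floor (5 mm up) along its long axis, handle in the bay, blade under the upper half. Handle 22 wide, 14 mm thick; blade 52 x 92 x 6 mm. Origin: underside of the handle, 70 mm from its end; y axis to the blade, z up. Spatula, teaspoon and pen lie side by side at about -60, 0, +60 mm along the tray's x, in any order.
- handle_end (a point): Centre of the end face of the spatula's handle (70 mm from the spatula's origin along its -y, 7 mm up).
- blade_end (a point): Centre of the free edge of the spatula's blade (205 mm from the spatula's origin along its +y, 3 mm up).
- key_ring: Bunch of keys lying on the worktop to the right of the tray, 101 x 122 x 8 mm. Leave it alone.
- tape_roll: Roll of tape lying on the worktop to the right of the tray, 104 mm across, 25 mm high. Leave it alone.
- mug_white: White mug standing at the back right, 86 x 120 x 101 mm. Leave it alone.
- salt_shaker: Salt shaker standing at the back right, 44 mm across, 90 mm high. Leave it alone.

How it is judged:
By the outcome, as a careful person would: the job done as asked, in the order asked, and still so for the second after the job is handed in, while the arm keeps its last pose, push and grip.
It also fails if it takes over 64 s, if anything falls off the work surface, if the arm or the gripper's body presses on something with over 40 N, if the wrist force passes 120 N, or if a joint passes its speed limit or range.

### The arm

A 6-joint arm with a two-finger parallel gripper is mounted at the origin on a cart in front of the work surface, level with it; the furniture and walls round the work are solid. World frame = base frame: x ahead of the robot, y to its left, z up, the work surface at z = 0. Lengths are in m, angles in rad, forces in N, time in s.
With the tool pointing down it reaches from about 0.35 to 0.775 m from the base axis. Payload 5.5 kg.
Tool frame: the origin (TCP) lies at the very end of the fingers, on their centre line; the grasp point (between the pads) lies 19 mm behind it; z points along the fingers, y is the line along which they close (so a half turn about z gives the same grasp; the last joint's range is limited). The gripper opens to 85 mm and grips with 20 to 120 N. Pads are 22 mm wide; open, the fingers measure 114 mm over their backs; the gripper's body (76 mm by 85 mm) begins 54 mm behind the grasp point. The pads swing forward as they close: fully open they stand 13 mm farther back than shut.
Start: joints at [1.181, 0.313, 0.046, 1.304, 0, 1.431], TCP at [0.142, 0.557, 0.231] pointing down, gripper open.
Joint ranges: [-2.76, 2.76], [-0.86, 1.69], [-1.03, 1.26], [-2.2, 2.34], [-1.47, 1.5], [-3.14, 3.14]. Speed limits (rad/s): [2.57, 2.57, 3.14, 3.14, 3.14, 3.14].

### API

Orientations are given as a unit quaternion [w, x, y, z].
In Python, from workcell import get_state, read_camera, hand_in gives the robot as it stands.
- The arm moves only by the tool send_rows, never from a script. Its argument "increments" is a list of rows, each an object of numbers: "dx", "dy", "dz": the shift along the world's x, y, z in units of 25 mm (1.0 is 25 mm); "roll": the turn about the world's z in units of 8 degrees (1.0 is 8 degrees); "claw": the opening, from -1 (shut) to 1 (fully open). In form: [{"dx": .., "dy": .., "dz": .., "roll": .., "claw": ..}, ...]. A call has exactly 5 rows; each row is the pose to reach, as a shift and turn from the pose commanded when the call began; what a row does not reach only later rows make up. A row lasts 1/8 s, in which the tool goes at most 62.5 mm and 10.7 degrees, less where a joint would pass 70% of its speed; a pose out of reach is approached as far as the arm can. A call with a gripper value outside its range is refused whole. The fingers move at their own pace and stop on an object; "grip_force" is the grip in N (left out, the last holds). Time passes only in rows, so rows that repeat a pose let the fingers close, or fill a call up. It gives the time, the measured TCP pose, the force, the opening and the grip force at its end, in the units of the state.
- get_state(): the state, without advancing time (a new reading comes with each control period).
- read_camera(name): name is "scene" or "side" or "wrist"; returns a dict with "image" (400x640x3 uint8, blue, green, red), "fx", "fy", "cx", "cy" (pixels), "world_to_cam" (4x4, takes a point from world to camera coordinates). Camera axes: x right, y up, looking along -z (the intrinsics and any distortion apply to the point x, -y, -z); pixel columns grow to the right and rows downward; lengths in m; the calibration is good to about 2 mm. A picture is of the moment at which its call begins. There is no depth.
- hand_in(): hands the job in; it is judged then, once.
The state is a dict: "clock": time; "joint_pos": joint angles; "qvel": joint speeds; "tau": joint torques, N m; "tcp_pos": TCP position; "orientation": TCP orientation; "wrist_force": force on the tool from outside, world axes, zero at the start; "ft_torque": the same for the moment, N m; "finger_gap": finger opening in m; "grip_force": force on a finger pad.
Only numpy, scipy, OpenCV 4.12 (cv2) and the standard library are available. Lean on these libraries where they do the work, as an engineer would, in place of code of your own. Each camera call takes 0.05 s, during which the arm holds its last target. There are 200 camera calls.

## Working session

There is one attempt and no reset: what is moved stays moved. The work goes in short steps, Python scripts to look and compute and a tool call to move; the robot and the scene stay as the last step left them, time stands still between calls to the robot, and variables do not carry over. Pictures are saved under pics/ and viewed, at most 10 in all, crops included, and the job is handed in when it is done.

Besides the shell and the picture viewer there is one more tool, called as name(argument=value, ...), one argument or row to a line, values as JSON. send_rows: Moves the arm, as the interface text tells. Its arguments: {"type":"object","properties":{"increments":{"type":"array","items":{"type":"object","properties":{"dx":{"type":"number"},"dy":{"type":"number"},"dz":{"type":"number"},"roll":{"type":"number"},"claw":{"type":"number"}}}},"grip_force":{"type":"number"}},"required":["increments"]}

```bash
mkdir -p pics; ls
cat > h.py <<'E'
import numpy as np, cv2
from workcell import get_state, read_camera, hand_in
def ray(c,u,v):
    M=np.linalg.inv(c["world_to_cam"]); d=np.array([(u-c["cx"])/c["fx"],-(v-c["cy"])/c["fy"],-1.])
    return M[:3,3], M[:3,:3]@d
def plane(c,u,v,z):
    o,d=ray(c,u,v); return o+d*(z-o[2])/d[2]
def proj(c,p):
    q=c["world_to_cam"]@np.append(p,1.); return np.array([c["cx"]+c["fx"]*q[0]/-q[2], c["cy"]-c["fy"]*q[1]/-q[2]])
E
python3 - <<'E'
from h import *
s=get_state(); print({k:np.round(v,3) for k,v in s.items()})
for n in("scene","side","wrist"):
    c=read_camera(n); cv2.imwrite(f"pics/{n}0.png",c["image"]); print(n,{k:(np.round(v,3).tolist()) for k,v in c.items() if k!="image"})
a=[cv2.imread(f"pics/{n}0.png") for n in("scene","side")]
E
```

```text
pics
{'clock': np.float64(0.0), 'joint_pos': array([ 1.181,  0.314,  0.045,  1.304, -0.   ,  1.431]), 'qvel': array([ 0.001, -0.   ,  0.001, -0.   ,  0.   , -0.   ]), 'tau': array([-1.0000e-03, -4.8062e+01,  2.9854e+01,  1.9000e-02, -0.0000e+00,
        0.0000e+00]), 'tcp_pos': array([0.142, 0.557, 0.23 ]), 'orientation': array([-0.   ,  0.125,  0.992, -0.001]), 'wrist_force': array([-0.139,  0.32 , -0.509]), 'ft_torque': array([ 0.004,  0.01 , -0.023]), 'grip_force': np.float64(0.0), 'finger_gap': np.float64(0.085)}
scene {'fx': 393.796, 'fy': 393.796, 'cx': 320.904, 'cy': 194.464, 'world_to_cam': [[-0.871, -0.492, -0.005, 0.481], [0.351, -0.628, 0.694, -0.284], [-0.344, 0.603, 0.72, -0.781], [0.0, 0.0, 0.0, 1.0]]}
side {'fx': 388.053, 'fy': 388.053, 'cx': 323.167, 'cy': 198.153, 'world_to_cam': [[-0.167, -0.986, 0.007, 0.047], [0.647, -0.104, 0.755, -0.421], [-0.744, 0.13, 0.655, -0.488], [0.0, 0.0, 0.0, 1.0]]}
wrist {'fx': 349.067, 'fy': 349.067, 'cx': 322.872, 'cy': 202.045, 'world_to_cam': [[0.248, 0.969, -0.001, -0.575], [-0.919, 0.235, -0.316, 0.04], [-0.306, 0.079, 0.949, -0.38], [0.0, 0.0, 0.0, 1.0]]}
```

View pics/scene0.png

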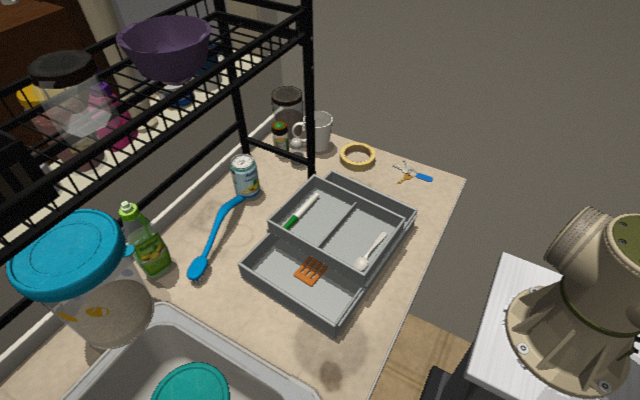

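View pics/side0.png

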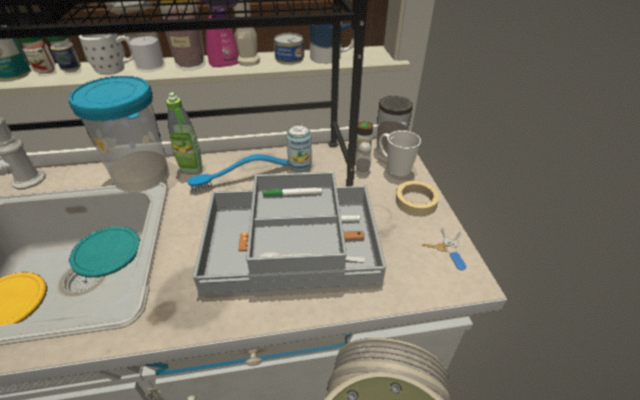

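The scene and side views show that the bay opens toward world -y, on the right in the side view. The stray items' ends show there: pen at the far side (350,218), spatula handle in the middle (354,236), teaspoon near (356,260). In the upper half, pen_b is in the far compartment and teaspoon_b in the near one.

Run:
```python
import cv2
a=cv2.imread("pics/side0.png")[165:300,190:390]; cv2.imwrite("pics/z1.png",cv2.resize(a,None,fx=4,fy=4,interpolation=cv2.INTER_CUBIC))
a=cv2.imread("pics/scene0.png")[165:335,235:425]; cv2.imwrite("pics/z2.png",cv2.resize(a,None,fx=3.5,fy=3.5,interpolation=cv2.INTER_CUBIC))
```

```text
(no output)
```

View pics/z1.png

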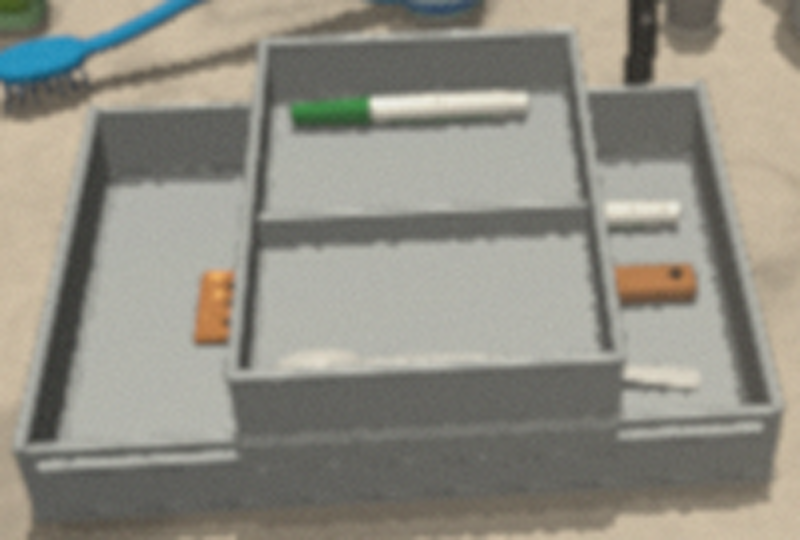

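View pics/z2.png

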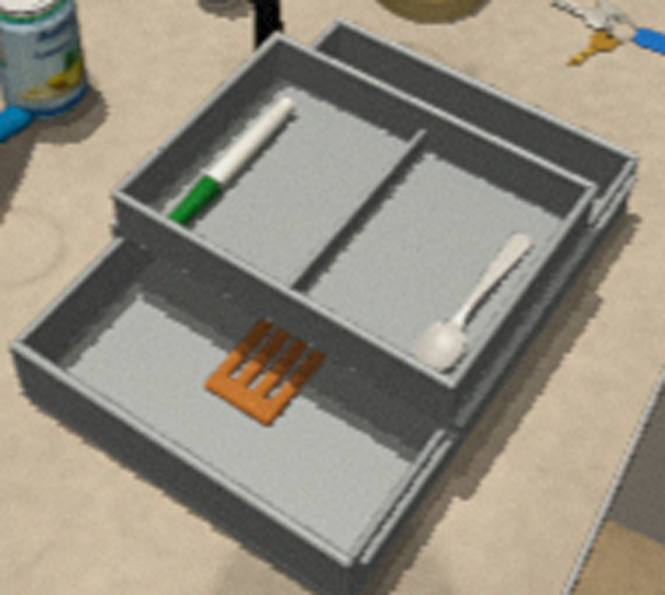

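Both crops show the tray rim and the upper half's rim corners clearly. I'll turn those corners into positions, along with the ends of the items.

Run:
```python
from h import *
S=read_camera("side");C=read_camera("scene")
f1=lambda p:(p[0]/4+190-.4,p[1]/4+165-.4); f2=lambda p:(p[0]/3.5+235-.35,p[1]/3.5+165-.35)
# order: BF, BN, FN, FF
T1=[(97,107),(18,450),(780,408),(700,88)];T2=[(12,348),(345,562),(636,158),(340,20)]
U1=[(262,40),(232,375),(622,355),(577,35)];U2=[(115,195),(455,383),(593,187),(278,38)]
loc=np.array([(.125,.181),(-.125,.181),(-.125,-.181),(.125,-.181)])
for nm,P,c,f,z in(("T1",T1,S,f1,.055),("T2",T2,C,f2,.055),("U1",U1,S,f1,.097),("U2",U2,C,f2,.097)):
    w=np.array([plane(c,*f(p),z)[:2] for p in P]); m=w.mean(0)
    yv=(w[0]+w[1]-w[2]-w[3])/2; xv=(w[0]+w[3]-w[1]-w[2])/2
    print(nm,w.round(3).tolist(),m.round(4),"ylen",np.linalg.norm(yv).round(4),"yaw",np.degrees(np.arctan2(-yv[0],yv[1])).round(2),np.degrees(np.arctan2(xv[1],xv[0])).round(2),"xlen",np.linalg.norm(xv).round(4))
for n,p,z in(("pen end",(680,215),.013),("spat end",(695,285),.012),("spoon end",(700,380),.01),("spoon at edge",(625,374),.01),("pen at edge",(606,213),.013)):
    print(n,plane(S,*f1(p),z).round(3))
for n,p,z in(("blade end L",(207,388),.011),("blade end R",(272,424),.011),("penb",(175,215),.07),("penb",(290,105),.07),("spb",(437,345),.065),("spb",(525,240),.065)):
    print(n,plane(C,*f2(p),z).round(3))
```

```text
T1 [[0.643, 0.198], [0.397, 0.223], [0.364, -0.132], [0.604, -0.154]] [0.5021 0.0338] ylen 0.3554 yaw -5.79 -5.53 xlen 0.2445
T2 [[0.64, 0.203], [0.398, 0.224], [0.362, -0.131], [0.606, -0.155]] [0.5018 0.0353] ylen 0.3578 yaw -5.64 -5.35 xlen 0.2439
U1 [[0.637, 0.098], [0.39, 0.121], [0.373, -0.055], [0.613, -0.08]] [0.503  0.0209] ylen 0.1782 yaw -6.5 -5.52 xlen 0.2445
U2 [[0.631, 0.098], [0.386, 0.119], [0.371, -0.055], [0.614, -0.076]] [0.5005 0.0215] ylen 0.1751 yaw -5.27 -4.9 xlen 0.2453
pen end [ 0.543 -0.13   0.013]
spat end [ 0.488 -0.125  0.012]
spoon end [ 0.423 -0.111  0.01 ]
spoon at edge [ 0.433 -0.074  0.01 ]
pen at edge [ 0.551 -0.088  0.013]
blade end L [0.538 0.146 0.011]
blade end R [0.49  0.148 0.011]
penb [0.603 0.076 0.07 ]
penb [ 0.587 -0.046  0.07 ]
spb [0.413 0.08  0.065]
spb [ 0.398 -0.02   0.065]
```

send_rows(
  increments=[
    {"dx": 0.9,"dy": -1.7,"dz": 0,"roll": -0.7,"claw": -1},
    {"dx": 1.8,"dy": -3.5,"dz": 0,"roll": -1.4,"claw": -1},
    {"dx": 2.8,"dy": -5.2,"dz": 0,"roll": -2.0,"claw": -1},
    {"dx": 3.7,"dy": -7.0,"dz": 0,"roll": -2.7,"claw": -1},
    {"dx": 4.6,"dy": -8.7,"dz": 0,"roll": -3.4,"claw": -1},
  ],
)

```text
clock: 0.88
tcp_pos: [0.2576, 0.3382, 0.2313]
orientation: [0.0, 0.356, 0.935, 0.0]
wrist_force: [0.3, 0.0, 0.5]
finger_gap: 0.0001
grip_force: 0.0
```

send_rows(
  increments=[
    {"dx": 0.9,"dy": -1.7,"dz": 0,"roll": -0.7,"claw": -1},
    {"dx": 1.8,"dy": -3.5,"dz": 0,"roll": -1.4,"claw": -1},
    {"dx": 2.8,"dy": -5.2,"dz": 0,"roll": -2.0,"claw": -1},
    {"dx": 3.7,"dy": -7.0,"dz": 0,"roll": -2.7,"claw": -1},
    {"dx": 4.6,"dy": -8.7,"dz": 0,"roll": -3.4,"claw": -1},
  ],
)

```text
clock: 1.5
tcp_pos: [0.3727, 0.1206, 0.2315]
orientation: [0.0, 0.566, 0.825, 0.0]
wrist_force: [0.1, 0.4, 0.6]
finger_gap: 0.0003
grip_force: 0.0
```

send_rows(
  increments=[
    {"dx": 1.0,"dy": -1.8,"dz": 0,"roll": -0.7,"claw": -1},
    {"dx": 1.9,"dy": -3.5,"dz": 0,"roll": -1.4,"claw": -1},
    {"dx": 2.8,"dy": -5.3,"dz": 0,"roll": -2.0,"claw": -1},
    {"dx": 3.7,"dy": -7.0,"dz": 0,"roll": -2.7,"claw": -1},
    {"dx": 4.7,"dy": -8.8,"dz": 0,"roll": -3.4,"claw": -1},
  ],
)

```text
clock: 2.12
tcp_pos: [0.4901, -0.0993, 0.2314]
orientation: [0.0, 0.744, 0.668, 0.0]
wrist_force: [1.7, 0.7, 0.6]
finger_gap: 0.0002
grip_force: 0.0
```

send_rows(
  increments=[
    {"dz": -1.5,"claw": -1},
    {"dz": -3.2,"claw": -1},
    {"dz": -5,"claw": -1},
    {"dz": -6.2,"claw": -1},
    {"dz": -6.25,"claw": -1},
  ],
)

```text
schema error: expected keys dx, dy, dz, roll, claw
```

send_rows(
  increments=[
    {"dx": 0.04,"dy": 0.4,"claw": -1},
    {"dx": 0.08,"dy": 0.8,"claw": -1},
    {"dx": 0.14,"dy": 1.4,"claw": -1},
    {"dx": 0.21,"dy": 2.1,"claw": -1},
    {"dx": 0.28,"dy": 2.8,"claw": -1},
  ],
)

```text
schema error: expected keys dx, dy, dz, roll, claw
```

send_rows(
  increments=[
    {"dx": 0.06,"dy": 0.6,"claw": -1},
    {"dx": 0.11,"dy": 1.1,"claw": -1},
    {"dx": 0.15,"dy": 1.5,"claw": -1},
    {"dx": 0.18,"dy": 1.8,"claw": -1},
    {"dx": 0.19,"dy": 1.9,"claw": -1},
  ],
)

```text
schema error: expected keys dx, dy, dz, roll, claw
```

send_rows(
  increments=[
    {"dx": 0,"dy": 0,"roll": 0,"dz": -1.5,"claw": -1},
    {"dx": 0,"dy": 0,"roll": 0,"dz": -3.2,"claw": -1},
    {"dx": 0,"dy": 0,"roll": 0,"dz": -5,"claw": -1},
    {"dx": 0,"dy": 0,"roll": 0,"dz": -6.2,"claw": -1},
    {"dx": 0,"dy": 0,"roll": 0,"dz": -6.25,"claw": -1},
  ],
)

```text
clock: 2.75
tcp_pos: [0.4875, -0.097, 0.073]
orientation: [-0.002, 0.743, 0.67, -0.001]
wrist_force: [0.3, 0.7, 0.0]
finger_gap: 0.0001
grip_force: 0.0
```

send_rows(
  increments=[
    {"dz": 0,"roll": 0,"dx": 0.04,"dy": 0.4,"claw": -1},
    {"dz": 0,"roll": 0,"dx": 0.08,"dy": 0.8,"claw": -1},
    {"dz": 0,"roll": 0,"dx": 0.14,"dy": 1.4,"claw": -1},
    {"dz": 0,"roll": 0,"dx": 0.21,"dy": 2.1,"claw": -1},
    {"dz": 0,"roll": 0,"dx": 0.28,"dy": 2.8,"claw": -1},
  ],
)

```text
clock: 3.38
tcp_pos: [0.4975, -0.0267, 0.0757]
orientation: [0.001, 0.743, 0.67, 0.0]
wrist_force: [1.2, -2.6, 1.9]
finger_gap: -0.0002
grip_force: 1.5
```

send_rows(
  increments=[
    {"dz": 0,"roll": 0,"dx": 0.06,"dy": 0.6,"claw": -1},
    {"dz": 0,"roll": 0,"dx": 0.11,"dy": 1.1,"claw": -1},
    {"dz": 0,"roll": 0,"dx": 0.15,"dy": 1.5,"claw": -1},
    {"dz": 0,"roll": 0,"dx": 0.18,"dy": 1.8,"claw": -1},
    {"dz": 0,"roll": 0,"dx": 0.19,"dy": 1.9,"claw": -1},
  ],
)

```text
clock: 4.0
tcp_pos: [0.5012, 0.0193, 0.0749]
orientation: [0.001, 0.743, 0.67, -0.001]
wrist_force: [0.2, -9.4, 2.3]
finger_gap: 0.0
grip_force: 4.7
```

send_rows(
  increments=[
    {"dz": 0,"roll": 0,"dx": 0.01,"dy": 0.08,"claw": -1},
    {"dz": 0,"roll": 0,"dx": 0.01,"dy": 0.12,"claw": -1},
    {"dz": 0,"roll": 0,"dx": 0,"dy": -0.6,"claw": -1},
    {"dz": 1.5,"roll": 0,"dx": -0.2,"dy": -1.8,"claw": -1},
    {"dz": 3,"roll": 0,"dx": -0.3,"dy": -3.3,"claw": -1},
  ],
)

```text
clock: 4.62
tcp_pos: [0.4926, -0.0628, 0.1499]
orientation: [-0.002, 0.742, 0.67, -0.0]
wrist_force: [1.8, 0.5, 0.6]
finger_gap: 0.0001
grip_force: 0.0
```

send_rows(
  increments=[
    {"dz": 0.7,"roll": 0,"dx": -0.2,"dy": -1.5,"claw": 1},
    {"dz": 1.5,"roll": 0,"dx": -1,"dy": -2,"claw": 1},
    {"dz": 2.2,"roll": 0,"dx": -1.6,"dy": -2,"claw": 1},
    {"dz": 3,"roll": 0,"dx": -2,"dy": -2,"claw": 1},
    {"dz": 3,"roll": 0,"dx": -2,"dy": -2,"claw": 1},
  ],
)

```text
clock: 5.25
tcp_pos: [0.444, -0.1124, 0.2263]
orientation: [0.001, 0.743, 0.67, 0.001]
wrist_force: [-0.1, -0.3, -1.0]
finger_gap: 0.0853
grip_force: 0.0
```

Run:
```python
from h import *
for n in("side","wrist"):
    c=read_camera(n); cv2.imwrite(f"pics/{n}1.png",c["image"]); np.save(f"pics/{n}1.npy",c,allow_pickle=True)
a=cv2.imread("pics/side1.png")[150:310,180:410]; a=cv2.resize(a,(800,556),interpolation=cv2.INTER_CUBIC); cv2.imwrite("pics/s1z.png",a)
```

```text
(no output)
```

View pics/wrist1.png

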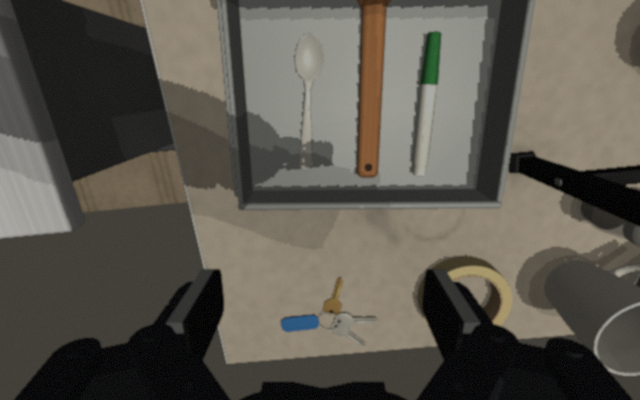

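The wrist view shows the open bay. The teaspoon runs (310,33)-(305,168) with its bowl toward +y, the spatula handle ends at (368,176), and the pen runs (433,32)-(420,175).

Run:
```python
from h import *
c=np.load("pics/wrist1.npy",allow_pickle=True).item(); s=np.load("pics/side1.npy",allow_pickle=True).item()
for n,p,z in(("spoon bowl tip",(310,33),.01),("spoon mid",(307,100),.01),("spoon end",(305,168),.01),("spat end",(368,177),.019),("spat up",(373,30),.019),("pen a",(433,32),.015),("pen b",(420,175),.015),("inner wall front R",(472,186),.005),("front rim outer L",(241,208),.055),("front rim outer R",(501,207),.055),("upper face",(220,0),.097),("post",(518,165),0.0)):
    print(n,plane(c,*p,z).round(4))
# item masks in the wrist view
im=c["image"]; hsv=cv2.cvtColor(im,cv2.COLOR_BGR2HSV)
for n,p in(("spoon side?",(0,0)),):pass
print(im[60,308],im[130,306],im[130,424],im[100,340])
```

```text
spoon bowl tip [0.4453 0.0167 0.01  ]
spoon mid [ 0.4355 -0.0425  0.01  ]
spoon end [ 0.4254 -0.1102  0.01  ]
spat end [ 0.4894 -0.1243  0.019 ]
spat up [0.5025 0.0121 0.019 ]
pen a [0.5577 0.0052 0.015 ]
pen b [ 0.5437 -0.1288  0.015 ]
inner wall front R [ 0.602  -0.1496  0.005 ]
front rim outer L [ 0.3637 -0.1324  0.055 ]
front rim outer R [ 0.6094 -0.157   0.055 ]
upper face [0.3879 0.0318 0.097 ]
post [ 0.6525 -0.1328  0.    ]
[164 169 168] [145 157 161] [158 170 170] [144 152 150]
```

View pics/s1z.png

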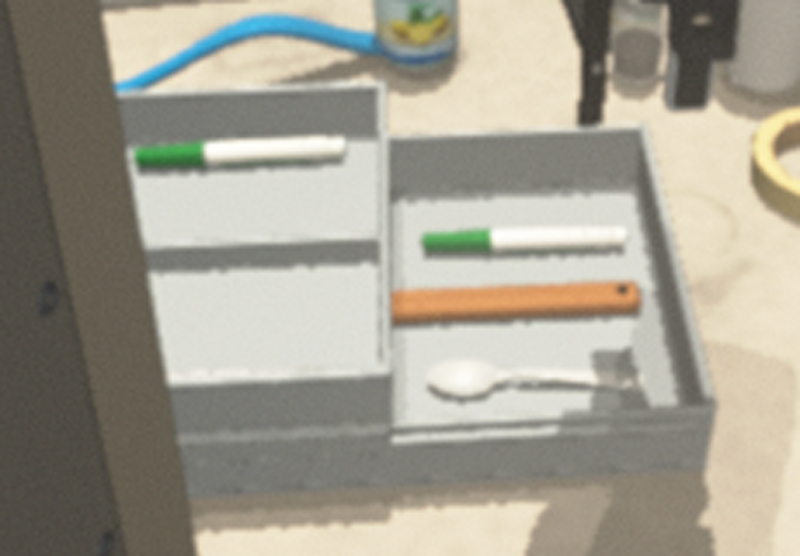

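The side view confirms the upper half is fully back, and that the spoon, spatula and pen in the bay are undisturbed. Next I'll grasp the spoon.

send_rows(
  increments=[
    {"dx": -0.1,"dy": 0.8,"dz": -1,"roll": -0.2,"claw": 0},
    {"dx": -0.2,"dy": 1.7,"dz": -2.8,"roll": -0.37,"claw": 0},
    {"dx": -0.34,"dy": 2.7,"dz": -5,"roll": -0.37,"claw": 0},
    {"dx": -0.34,"dy": 2.7,"dz": -6.5,"roll": -0.37,"claw": 0},
    {"dx": -0.34,"dy": 2.7,"dz": -6.6,"roll": -0.37,"claw": 0},
  ],
)

```text
clock: 5.98
tcp_pos: [0.4323, -0.0436, 0.0569]
orientation: [-0.003, 0.759, 0.651, -0.002]
wrist_force: [0.6, -0.1, -0.3]
finger_gap: 0.0428
grip_force: 0.0
```

Run:
```python
from h import *
for n in ("wrist","side"):
    c=read_camera(n); cv2.imwrite(f"pics/{n}2.png",c["image"])
s=get_state(); print(s["tcp_pos"].round(4),s["finger_gap"])
```

```text
[ 0.4353 -0.045   0.0599] 0.04255798732773996
```

View pics/wrist2.png

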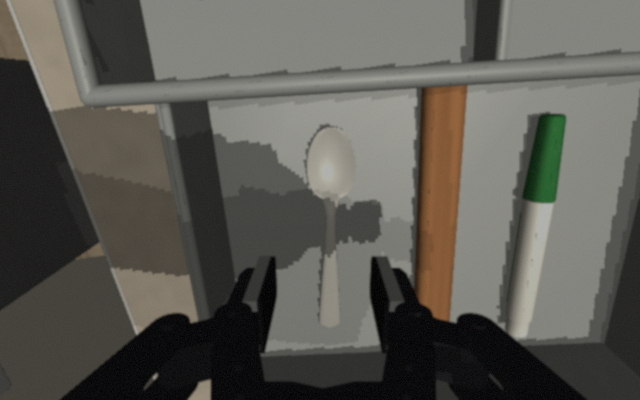

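The wrist view shows the spoon centred between the fingers at column 328 and aligned with them. I'll go down and grip.

send_rows(
  increments=[
    {"dx": 0,"dy": 0,"dz": -1.1,"roll": 0,"claw": 0},
    {"dx": 0,"dy": 0,"dz": -1.9,"roll": 0,"claw": 0},
    {"dx": 0,"dy": 0,"dz": -2.1,"roll": 0,"claw": 0},
    {"dx": 0,"dy": 0,"dz": -2.1,"roll": 0,"claw": -0.3},
    {"dx": 0,"dy": 0,"dz": -2.1,"roll": 0,"claw": -1},
  ],
  grip_force=30,
)

```text
clock: 6.7
tcp_pos: [0.4366, -0.0457, 0.0089]
orientation: [0.001, 0.76, 0.65, 0.001]
wrist_force: [0.1, -0.3, 4.1]
finger_gap: 0.02
grip_force: 29.2
```

send_rows(
  increments=[
    {"dx": 0,"dy": 0,"dz": 0,"roll": 0,"claw": -1},
    {"dx": 0,"dy": 0,"dz": 0,"roll": 0,"claw": -1},
    {"dx": 0,"dy": 0,"dz": 0.8,"roll": 0,"claw": -1},
    {"dx": 0,"dy": 0,"dz": 1.8,"roll": 0,"claw": -1},
    {"dx": 0,"dy": 0,"dz": 2.5,"roll": 0,"claw": -1},
  ],
)

```text
clock: 7.32
tcp_pos: [0.436, -0.0455, 0.0716]
orientation: [0.001, 0.76, 0.65, 0.001]
wrist_force: [-0.0, 0.3, -0.0]
finger_gap: 0.0196
grip_force: 29.4
```

send_rows(
  increments=[
    {"dx": 0,"dy": 0,"dz": 1.4,"roll": 0,"claw": -1},
    {"dx": 0,"dy": 0.3,"dz": 2.6,"roll": 0.1,"claw": -1},
    {"dx": 0.3,"dy": 1.8,"dz": 2.6,"roll": 0.2,"claw": -1},
    {"dx": 0.7,"dy": 3.8,"dz": 2.6,"roll": 0.4,"claw": -1},
    {"dx": 1.1,"dy": 5.8,"dz": 2.6,"roll": 0.41,"claw": -1},
  ],
)

```text
clock: 7.95
tcp_pos: [0.4635, 0.1009, 0.1359]
orientation: [0.001, 0.741, 0.671, 0.001]
wrist_force: [1.6, 0.2, -0.0]
finger_gap: 0.0199
grip_force: 29.4
```

send_rows(
  increments=[
    {"dx": 0.08,"dy": 0.8,"dz": 0,"roll": 0,"claw": -1},
    {"dx": 0.08,"dy": 1.0,"dz": -0.5,"roll": 0,"claw": -1},
    {"dx": 0.08,"dy": 1.0,"dz": -1.5,"roll": 0,"claw": -1},
    {"dx": 0.08,"dy": 1.0,"dz": -2.3,"roll": 0,"claw": -1},
    {"dx": 0.08,"dy": 1.0,"dz": -2.5,"roll": 0,"claw": -1},
  ],
)

```text
clock: 8.57
tcp_pos: [0.4633, 0.1237, 0.0709]
orientation: [-0.001, 0.741, 0.671, -0.001]
wrist_force: [-0.1, 0.1, -0.3]
finger_gap: 0.0197
grip_force: 29.4
```

Run:
```python
from h import *
c=read_camera("scene"); a=c["image"][150:350,220:440]; cv2.imwrite("pics/s3.png",cv2.resize(a,(660,600),interpolation=cv2.INTER_CUBIC))
s=get_state(); print(s["tcp_pos"].round(4),s["finger_gap"],s["wrist_force"].round(1))
```

```text
[0.4637 0.1238 0.0711] 0.019851323176761776 [-0.7  1.2  0.6]
```

View pics/s3.png

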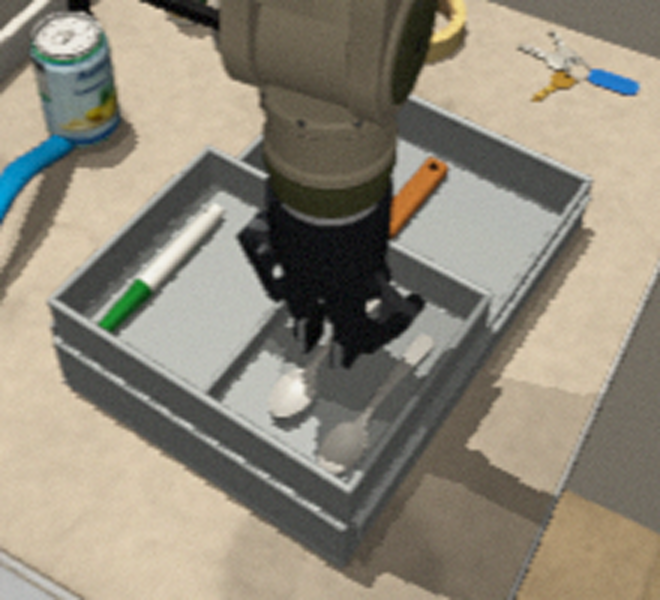

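The scene view shows the teaspoon held over the near compartment beside teaspoon_b, clear of the walls. I'll lower it, release it and go to the pen.

send_rows(
  increments=[
    {"dx": 0,"dy": 0,"dz": -0.2,"roll": 0,"claw": -1},
    {"dx": 0,"dy": 0,"dz": -0.28,"roll": 0,"claw": -1},
    {"dx": 0,"dy": 0,"dz": -0.28,"roll": 0,"claw": -1},
    {"dx": 0,"dy": 0,"dz": -0.28,"roll": 0,"claw": -0.2},
    {"dx": 0,"dy": 0,"dz": -0.28,"roll": 0,"claw": -0.2},
  ],
)

```text
clock: 9.25
tcp_pos: [0.4651, 0.1247, 0.0658]
orientation: [0.0, 0.741, 0.672, 0.0]
wrist_force: [-0.8, -0.1, -0.6]
finger_gap: 0.0344
grip_force: 0.0
```

send_rows(
  increments=[
    {"dx": 0,"dy": 0,"dz": 0.5,"roll": 0,"claw": -0.2},
    {"dx": 0,"dy": 0,"dz": 1.6,"roll": 0,"claw": -0.2},
    {"dx": 0,"dy": 0,"dz": 3,"roll": 0,"claw": -0.2},
    {"dx": 0.5,"dy": -1,"dz": 3.6,"roll": 0,"claw": -0.1},
    {"dx": 1.2,"dy": -2.5,"dz": 3.6,"roll": 0,"claw": 0},
  ],
)

```text
clock: 9.88
tcp_pos: [0.4964, 0.0623, 0.1585]
orientation: [0.002, 0.74, 0.673, 0.002]
wrist_force: [1.0, -0.5, -0.7]
finger_gap: 0.0427
grip_force: 0.0
```

send_rows(
  increments=[
    {"dx": 0.8,"dy": -1.8,"dz": 0,"roll": 0,"claw": 0},
    {"dx": 1.6,"dy": -3.6,"dz": 0,"roll": 0,"claw": 0},
    {"dx": 2.28,"dy": -4.92,"dz": -0.5,"roll": 0,"claw": 0},
    {"dx": 2.28,"dy": -4.92,"dz": -2,"roll": 0,"claw": 0},
    {"dx": 2.28,"dy": -4.92,"dz": -3,"roll": 0,"claw": 0},
  ],
)

```text
clock: 10.5
tcp_pos: [0.5518, -0.0615, 0.08]
orientation: [-0.0, 0.741, 0.671, -0.0]
wrist_force: [0.0, 0.3, -0.3]
finger_gap: 0.0425
grip_force: 0.0
```

Run:
```python
from h import *
c=read_camera("wrist"); cv2.imwrite("pics/w4.png",c["image"])
s=get_state(); print(s["tcp_pos"].round(4),s["finger_gap"],s["wrist_force"].round(1))
h=cv2.cvtColor(c["image"],cv2.COLOR_BGR2HSV); m=cv2.inRange(h,(45,100,40),(85,255,255))
n,l,st,ce=cv2.connectedComponentsWithStats(m)
for i in range(1,n):
    if st[i,4]>150: print(st[i],ce[i], plane(c,*ce[i],.013).round(4))
```

```text
[ 0.5498 -0.0608  0.0769] 0.04259315074210611 [-2.2  0.1 -2.6]
[ 311  113   25   77 1631] [323.84549356 152.4868179 ] [ 0.5564 -0.0182  0.013 ]
```

send_rows(
  increments=[
    {"dx": 0.04,"dy": 0,"dz": -1.2,"roll": 0,"claw": 0},
    {"dx": 0.04,"dy": 0,"dz": -2.3,"roll": 0,"claw": 0},
    {"dx": 0.04,"dy": 0,"dz": -2.68,"roll": 0,"claw": 0},
    {"dx": 0.04,"dy": 0,"dz": -2.68,"roll": 0,"claw": -0.3},
    {"dx": 0.04,"dy": 0,"dz": -2.68,"roll": 0,"claw": -1},
  ],
)

```text
clock: 11.18
tcp_pos: [0.554, -0.061, 0.015]
orientation: [0.001, 0.741, 0.672, 0.001]
wrist_force: [-1.1, -1.0, 11.9]
finger_gap: 0.0128
grip_force: 13.1
```

send_rows(
  increments=[
    {"dx": 0,"dy": 0,"dz": 0,"roll": 0,"claw": -1},
    {"dx": 0,"dy": 0,"dz": 0,"roll": 0,"claw": -1},
    {"dx": 0,"dy": 0,"dz": 0.8,"roll": 0,"claw": -1},
    {"dx": 0,"dy": 0,"dz": 2.2,"roll": 0,"claw": -1},
    {"dx": 0,"dy": 0,"dz": 3.8,"roll": 0,"claw": -1},
  ],
)

```text
clock: 11.8
tcp_pos: [0.553, -0.0608, 0.1105]
orientation: [0.0, 0.741, 0.672, 0.0]
wrist_force: [0.2, -0.9, 0.6]
finger_gap: -0.0002
grip_force: 0.0
```

send_rows(
  increments=[
    {"dx": 0,"dy": 0,"dz": 0,"roll": 0,"claw": 0},
    {"dx": 0,"dy": 0,"dz": 0,"roll": 0,"claw": 0},
    {"dx": 0,"dy": 0,"dz": 0,"roll": 0,"claw": 0},
    {"dx": 0,"dy": 0,"dz": 0,"roll": 0,"claw": 0},
    {"dx": 0,"dy": 0,"dz": 0,"roll": 0,"claw": 0},
  ],
)

```text
clock: 12.42
tcp_pos: [0.5525, -0.0607, 0.1079]
orientation: [-0.001, 0.741, 0.672, -0.0]
wrist_force: [0.1, 0.8, -0.8]
finger_gap: 0.0428
grip_force: 0.0
```

Run:
```python
from h import *
for k in range(3): s=get_state(); print(s["tcp_pos"].round(4),s["joint_pos"].round(3))
c=read_camera("wrist"); d=read_camera("side")
np.save("pics/w5.npy",c,allow_pickle=True);np.save("pics/d5.npy",d,allow_pickle=True)
a=cv2.resize(d["image"][180:280,280:400],(480,400),interpolation=cv2.INTER_CUBIC)
b=cv2.resize(c["image"],(480,300)); o=np.zeros((600,800,3),np.uint8); o[:300,:480]=b; o[300:,:360]=cv2.resize(a,(360,300)); cv2.imwrite("pics/c5.png",o)
```

```text
[ 0.5525 -0.0607  0.1079] [-0.254  0.344 -0.221  1.006  0.     1.415]
[ 0.5525 -0.0607  0.1079] [-0.254  0.344 -0.221  1.006  0.     1.415]
[ 0.5525 -0.0607  0.1079] [-0.254  0.344 -0.221  1.006  0.     1.415]
```

View pics/c5.png

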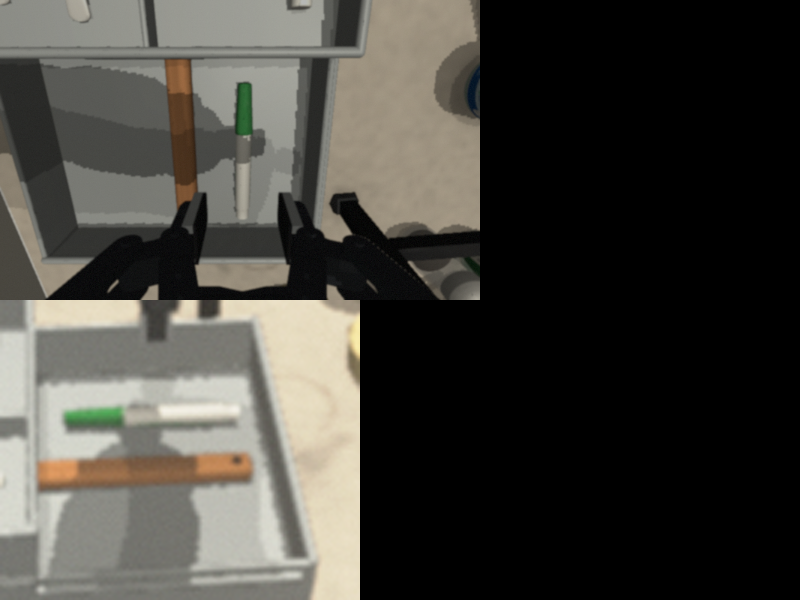

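The pen has only been nudged: it still lies along y, centred under the fingers. The first grip was too high. I'll retry about 6 mm lower.

Run:
```python
from h import *
c=np.load("pics/w5.npy",allow_pickle=True).item()
for p in((326.7,111),(321,290)): print(plane(c,*p,.014).round(4))
```

```text
[0.561  0.0048 0.014 ]
[ 0.5439 -0.1294  0.014 ]
```

send_rows(
  increments=[
    {"dx": 0,"dy": 0,"dz": -1.6,"roll": 0,"claw": 0},
    {"dx": 0,"dy": 0,"dz": -3,"roll": 0,"claw": 0},
    {"dx": 0,"dy": 0,"dz": -3.7,"roll": 0,"claw": 0},
    {"dx": 0,"dy": 0,"dz": -4,"roll": 0,"claw": 0},
    {"dx": 0,"dy": 0,"dz": -4,"roll": 0,"claw": 0},
  ],
)

```text
clock: 13.15
tcp_pos: [0.5528, -0.0608, 0.0084]
orientation: [-0.0, 0.741, 0.672, -0.0]
wrist_force: [-0.7, -0.7, 0.3]
finger_gap: 0.0429
grip_force: 0.0
```

send_rows(
  increments=[
    {"dx": 0,"dy": 0,"dz": -0.08,"roll": 0,"claw": 0},
    {"dx": 0,"dy": 0,"dz": -0.08,"roll": 0,"claw": -0.3},
    {"dx": 0,"dy": 0,"dz": -0.08,"roll": 0,"claw": -0.5},
    {"dx": 0,"dy": 0,"dz": -0.08,"roll": 0,"claw": -1},
    {"dx": 0,"dy": 0,"dz": -0.08,"roll": 0,"claw": -1},
  ],
)

```text
clock: 13.78
tcp_pos: [0.5532, -0.0609, 0.0071]
orientation: [0.0, 0.741, 0.672, 0.0]
wrist_force: [-2.1, 0.9, 5.3]
finger_gap: 0.0142
grip_force: 29.6
```

send_rows(
  increments=[
    {"dx": 0,"dy": 0,"dz": 0,"roll": 0,"claw": -0.3},
    {"dx": 0,"dy": 0,"dz": 0,"roll": 0,"claw": -0.4},
    {"dx": 0,"dy": 0,"dz": -0.08,"roll": 0,"claw": -0.4},
    {"dx": 0,"dy": 0,"dz": -0.14,"roll": 0,"claw": -0.4},
    {"dx": 0,"dy": 0,"dz": -0.14,"roll": 0,"claw": -0.4},
  ],
)

```text
clock: 14.4
tcp_pos: [0.553, -0.0608, 0.0049]
orientation: [0.0, 0.741, 0.672, 0.0]
wrist_force: [-4.8, 0.6, 15.6]
finger_gap: 0.0257
grip_force: 8.1
```

send_rows(
  increments=[
    {"dx": 0,"dy": 0,"dz": 0.08,"roll": 0,"claw": -0.4},
    {"dx": 0,"dy": 0,"dz": 0.1,"roll": 0,"claw": -1},
    {"dx": 0,"dy": 0,"dz": 0.1,"roll": 0,"claw": -1},
    {"dx": 0,"dy": 0,"dz": 0.1,"roll": 0,"claw": -1},
    {"dx": 0,"dy": 0,"dz": 0.1,"roll": 0,"claw": -1},
  ],
  grip_force=30,
)

```text
clock: 15.02
tcp_pos: [0.553, -0.0608, 0.0056]
orientation: [0.0, 0.741, 0.672, 0.0]
wrist_force: [-0.9, 0.8, 4.5]
finger_gap: 0.0142
grip_force: 29.7
```

send_rows(
  increments=[
    {"dx": 0,"dy": 0,"dz": 0.1,"roll": 0,"claw": -1},
    {"dx": 0,"dy": 0,"dz": 0.3,"roll": 0,"claw": -1},
    {"dx": 0,"dy": 0,"dz": 0.7,"roll": 0,"claw": -1},
    {"dx": 0,"dy": 0,"dz": 1.4,"roll": 0,"claw": -1},
    {"dx": 0,"dy": 0,"dz": 2.2,"roll": 0,"claw": -1},
  ],
)

```text
clock: 15.65
tcp_pos: [0.5528, -0.0608, 0.0614]
orientation: [-0.0, 0.741, 0.672, -0.0]
wrist_force: [0.3, 0.2, -0.3]
finger_gap: 0.0142
grip_force: 29.2
```

send_rows(
  increments=[
    {"dx": 0,"dy": 0,"dz": 1.5,"roll": 0,"claw": -1},
    {"dx": 0,"dy": 0,"dz": 2.8,"roll": 0,"claw": -1},
    {"dx": 0,"dy": 1,"dz": 3.2,"roll": 0,"claw": -1},
    {"dx": 0,"dy": 3,"dz": 3.2,"roll": 0,"claw": -1},
    {"dx": 0.1,"dy": 5,"dz": 3.2,"roll": 0,"claw": -1},
  ],
)

```text
clock: 16.27
tcp_pos: [0.5557, 0.0651, 0.1417]
orientation: [0.001, 0.741, 0.671, 0.001]
wrist_force: [0.2, -0.2, 0.1]
finger_gap: 0.0141
grip_force: 29.2
```

send_rows(
  increments=[
    {"dx": 0,"dy": 1.5,"dz": 0,"roll": 0,"claw": -1},
    {"dx": 0,"dy": 2.06,"dz": -0.5,"roll": 0,"claw": -1},
    {"dx": 0,"dy": 2.06,"dz": -1.7,"roll": 0,"claw": -1},
    {"dx": 0,"dy": 2.06,"dz": -2.7,"roll": 0,"claw": -1},
    {"dx": 0,"dy": 2.06,"dz": -3.0,"roll": 0,"claw": -1},
  ],
)

```text
clock: 16.9
tcp_pos: [0.5539, 0.115, 0.0636]
orientation: [-0.001, 0.741, 0.672, -0.001]
wrist_force: [0.9, -0.8, 1.6]
finger_gap: 0.0144
grip_force: 29.3
```

send_rows(
  increments=[
    {"dx": 0,"dy": 0,"dz": -0.06,"roll": 0,"claw": -1},
    {"dx": 0,"dy": 0,"dz": -0.1,"roll": 0,"claw": -1},
    {"dx": 0,"dy": 0,"dz": -0.1,"roll": 0,"claw": -1},
    {"dx": 0,"dy": 0,"dz": -0.1,"roll": 0,"claw": -0.3},
    {"dx": 0,"dy": 0,"dz": -0.1,"roll": 0,"claw": -0.3},
  ],
)

```text
clock: 17.52
tcp_pos: [0.5556, 0.1157, 0.0634]
orientation: [0.0, 0.741, 0.672, 0.0]
wrist_force: [0.3, 0.2, -0.6]
finger_gap: 0.0299
grip_force: 0.0
```

send_rows(
  increments=[
    {"dx": 0,"dy": 0,"dz": 0.5,"roll": 0,"claw": -0.3},
    {"dx": 0,"dy": 0,"dz": 1.6,"roll": 0,"claw": -0.3},
    {"dx": 0,"dy": 0,"dz": 3,"roll": 0,"claw": -0.3},
    {"dx": -0.5,"dy": -1.2,"dz": 4,"roll": 0,"claw": -0.1},
    {"dx": -1.0,"dy": -3,"dz": 4,"roll": 0,"claw": 0},
  ],
)

```text
clock: 18.15
tcp_pos: [0.5322, 0.0407, 0.1666]
orientation: [0.002, 0.74, 0.673, 0.002]
wrist_force: [1.0, 0.1, -0.3]
finger_gap: 0.0424
grip_force: 0.0
```

send_rows(
  increments=[
    {"dx": -0.5,"dy": -1.8,"dz": 0,"roll": 0,"claw": 0},
    {"dx": -1.0,"dy": -3.6,"dz": 0,"roll": 0,"claw": 0},
    {"dx": -1.5,"dy": -5.05,"dz": 0,"roll": 0,"claw": 0},
    {"dx": -1.5,"dy": -5.05,"dz": -1,"roll": 0,"claw": 0},
    {"dx": -1.5,"dy": -5.05,"dz": -1.5,"roll": 0,"claw": 0},
  ],
)

```text
clock: 18.77
tcp_pos: [0.4925, -0.086, 0.1254]
orientation: [-0.0, 0.741, 0.671, 0.0]
wrist_force: [-0.0, -0.1, -0.3]
finger_gap: 0.0427
grip_force: 0.0
```

Run:
```python
from h import *
c=read_camera("wrist"); d=read_camera("scene"); s=get_state(); print(s["tcp_pos"].round(4))
np.save("pics/w6.npy",c,allow_pickle=True)
o=np.zeros((600,800,3),np.uint8); o[:300,:480]=cv2.resize(c["image"],(480,300)); o[300:,:330]=cv2.resize(d["image"][150:350,220:440],(330,300)); cv2.imwrite("pics/c6.png",o)
h=cv2.cvtColor(c["image"],cv2.COLOR_BGR2HSV); m=cv2.inRange(h,(3,90,40),(20,255,255))
for v in (120,160,200,240):
    u=np.where(m[v])[0]; 
    if len(u): print(v,u.min(),u.max(),plane(c,(u.min()+u.max())/2,v,.019).round(4))
```

```text
[ 0.492  -0.085   0.1247]
120 310 338 [ 0.4988 -0.0271  0.019 ]
160 310 338 [ 0.496  -0.0553  0.019 ]
200 311 337 [ 0.4931 -0.0855  0.019 ]
240 311 336 [ 0.4894 -0.1181  0.019 ]
```

View pics/c6.png

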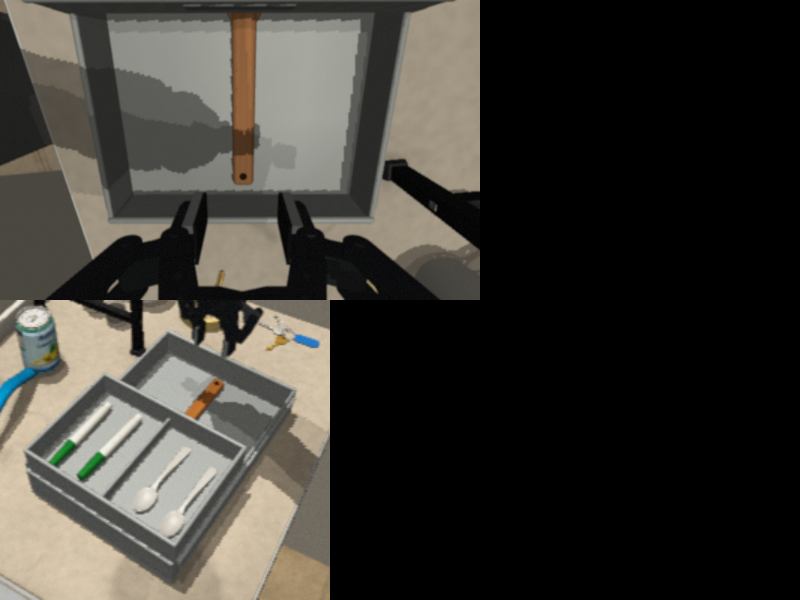

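The scene view shows both pens in the far compartment and both teaspoons in the near one. The spatula handle is centred under the gripper. Next I'll grasp it.

send_rows(
  increments=[
    {"dx": 0.04,"dy": 0,"dz": -1.8,"roll": 0,"claw": 0},
    {"dx": 0.04,"dy": 0,"dz": -3.4,"roll": 0,"claw": 0},
    {"dx": 0.04,"dy": 0,"dz": -4.4,"roll": 0,"claw": 0},
    {"dx": 0.04,"dy": 0,"dz": -4.63,"roll": 0,"claw": 0},
    {"dx": 0.04,"dy": 0,"dz": -4.63,"roll": 0,"claw": -0.2},
  ],
  grip_force=22,
)

```text
clock: 19.5
tcp_pos: [0.4946, -0.0854, 0.0105]
orientation: [0.0, 0.74, 0.672, 0.0]
wrist_force: [-0.1, 0.5, 1.0]
finger_gap: 0.0339
grip_force: 0.0
```

send_rows(
  increments=[
    {"dx": 0,"dy": 0,"dz": 0,"roll": 0,"claw": -1},
    {"dx": 0,"dy": 0,"dz": 0,"roll": 0,"claw": -1},
    {"dx": 0,"dy": 0,"dz": 0,"roll": 0,"claw": -1},
    {"dx": 0,"dy": 0,"dz": 0.3,"roll": 0,"claw": -1},
    {"dx": 0,"dy": 0,"dz": 0.8,"roll": 0,"claw": -1},
  ],
)

```text
clock: 20.12
tcp_pos: [0.4933, -0.0855, 0.0302]
orientation: [-0.0, 0.741, 0.672, -0.0]
wrist_force: [-0.5, -0.4, -1.5]
finger_gap: 0.0209
grip_force: 22.9
```

send_rows(
  increments=[
    {"dx": 0,"dy": 0,"dz": 0.4,"roll": 0,"claw": -1},
    {"dx": 0,"dy": 0,"dz": 0.8,"roll": 0,"claw": -1},
    {"dx": 0,"dy": 0,"dz": 1.2,"roll": 0,"claw": -1},
    {"dx": 0,"dy": 0,"dz": 1.6,"roll": 0,"claw": -1},
    {"dx": 0,"dy": 0,"dz": 1.7,"roll": 0,"claw": -1},
  ],
)

```text
clock: 20.75
tcp_pos: [0.4942, -0.0857, 0.073]
orientation: [0.0, 0.741, 0.672, 0.0]
wrist_force: [0.5, -0.2, -2.3]
finger_gap: 0.0214
grip_force: 22.4
```

Run:
```python
from h import *
d=read_camera("side"); s=get_state(); print(s["tcp_pos"].round(4),s["wrist_force"].round(1),s["ft_torque"].round(2),s["finger_gap"])
cv2.imwrite("pics/s7.png",cv2.resize(d["image"][130:310,200:440],(800,600),interpolation=cv2.INTER_CUBIC))
```

```text
[ 0.4942 -0.0857  0.0729] [-0.7  0.6 -1.4] [-0.11  0.05  0.01] 0.021243852983696722
```

I've viewed my 10 pictures, so from here I'll measure the tilt numerically by triangulating the handle end in two views.

```bash
cat >> h.py <<'E'
def orange(c,near,r=140):
    h=cv2.cvtColor(c["image"],cv2.COLOR_BGR2HSV); m=cv2.inRange(h,(3,110,40),(15,255,255))
    p=proj(c,near); g=np.zeros_like(m); cv2.circle(g,tuple(int(x) for x in p),r,255,-1)
    return m&g
def tri(ca,pa,cb,pb):
    o1,d1=ray(ca,*pa);o2,d2=ray(cb,*pb)
    t=np.linalg.lstsq(np.stack([d1,-d2],1),o2-o1,rcond=None)[0]
    a=o1+d1*t[0];b=o2+d2*t[1]; return (a+b)/2,np.linalg.norm(a-b)
def ends():
    s=get_state(); t=s["tcp_pos"]; S=read_camera("side");C=read_camera("scene")
    R=[]
    for c in(S,C):
        m=orange(c,t); n,l,st,ce=cv2.connectedComponentsWithStats(m)
        for i in range(1,n):
            if st[i,4]<15: continue
            ys,xs=np.where(l==i); q=np.stack([xs,ys],1).astype(float)
            mu=q.mean(0); ax=np.linalg.svd(q-mu,full_matrices=False)[2][0]; k=(q-mu)@ax
            e=[q[k<=k.min()+1.5].mean(0),q[k>=k.max()-1.5].mean(0)]
            R.append((("S","C")[c is C],st[i,4],np.round(e,1).tolist()))
    return t,s,S,C,R
E
python3 - <<'E'
from h import *
t,s,S,C,R=ends(); print(t.round(4)); [print(r) for r in R]; print(proj(S,t),proj(C,t))
E
```

```text
[ 0.4942 -0.0857  0.0729]
('S', np.int32(83), [[365.2, 210.3], [355.3, 215.8]])
('S', np.int32(378), [[340.6, 216.1], [293.2, 226.9]])
('C', np.int32(329), [[362.7, 186.7], [339.9, 222.9]])
[346.72589092 215.9123357 ] [359.08957704 197.11571314]
```

```bash
cat >> h.py <<'E'
def onplane(c,p,t,n=np.array([.9952,-.0976,0])):
    o,d=ray(c,*p); q=o+d*((t-o)@n)/(d@n); y=np.array([.0976,.9952,0]); return np.round([(q-t)@y,q[2]],4)
E
python3 - <<'E'
from h import *
S=read_camera("side");t=get_state()["tcp_pos"]
for p in((365.2,210.3),(355.3,215.8),(340.6,216.1),(293.2,226.9)): print(p,onplane(S,p,t))
C=read_camera("scene")
for p in((362.7,186.7),(339.9,222.9)): print(p,onplane(C,p,t))
E
```

```text
(365.2, 210.3) [-0.0381  0.087 ]
(355.3, 215.8) [-0.0182  0.0724]
(340.6, 216.1) [0.0131 0.0734]
(293.2, 226.9) [0.1139 0.0475]
(362.7, 186.7) [-0.0131  0.0978]
(339.9, 222.9) [0.0842 0.059 ]
```

The spatula tilts about 15°: the handle end is at z 0.087, and it is at 0.0475 by the upper half's front face. It has pivoted with the blade still down. Now I'll draw it out.

send_rows(
  increments=[
    {"dx": -0.04,"dy": -0.4,"dz": 0.1,"roll": 0,"claw": -1},
    {"dx": -0.09,"dy": -0.9,"dz": 0.25,"roll": 0,"claw": -1},
    {"dx": -0.14,"dy": -1.4,"dz": 0.4,"roll": 0,"claw": -1},
    {"dx": -0.19,"dy": -1.9,"dz": 0.55,"roll": 0,"claw": -1},
    {"dx": -0.24,"dy": -2.4,"dz": 0.7,"roll": 0,"claw": -1},
  ],
)

```text
clock: 21.62
tcp_pos: [0.4879, -0.1467, 0.0902]
orientation: [0.0, 0.741, 0.672, 0.0]
wrist_force: [0.4, 0.1, -0.6]
finger_gap: 0.0213
grip_force: 22.5
```

send_rows(
  increments=[
    {"dx": -0.05,"dy": -0.5,"dz": 0.08,"roll": 0,"claw": -1},
    {"dx": -0.1,"dy": -1.0,"dz": 0.16,"roll": 0,"claw": -1},
    {"dx": -0.16,"dy": -1.6,"dz": 0.24,"roll": 0,"claw": -1},
    {"dx": -0.21,"dy": -2.1,"dz": 0.32,"roll": 0,"claw": -1},
    {"dx": -0.26,"dy": -2.6,"dz": 0.4,"roll": 0,"claw": -1},
  ],
)

```text
clock: 22.25
tcp_pos: [0.4813, -0.2114, 0.0999]
orientation: [-0.0, 0.741, 0.672, 0.0]
wrist_force: [0.5, 0.3, -1.4]
finger_gap: 0.0211
grip_force: 22.5
```

Run:
```python
from h import *
t,s,S,C,R=ends(); print(t.round(4),s["wrist_force"].round(1),s["finger_gap"])
for r in R: print(r,[onplane(S if r[0]=="S" else C,e,t) for e in r[2]])
```

```text
[ 0.4813 -0.2114  0.0999] [ 0.5  0.3 -1.4] 0.0210794587446153
('S', np.int32(72), [[426.2, 199.1], [417.2, 204.6]]) [array([-0.037 ,  0.1117]), array([-0.0205,  0.0973])]
('S', np.int32(1267), [[402.7, 203.8], [300.3, 228.5]]) [array([0.0108, 0.1013]), array([0.2253, 0.042 ])]
('C', np.int32(1027), [[390.0, 149.2], [333.9, 220.0]]) [array([-0.0162,  0.1255]), array([0.2373, 0.0955])]
```

send_rows(
  increments=[
    {"dx": -0.05,"dy": -0.5,"dz": 0.1,"roll": 0,"claw": -1},
    {"dx": -0.1,"dy": -1.0,"dz": 0.2,"roll": 0,"claw": -1},
    {"dx": -0.15,"dy": -1.5,"dz": 0.5,"roll": 0,"claw": -1},
    {"dx": -0.15,"dy": -1.5,"dz": 1.0,"roll": 0,"claw": -1},
    {"dx": -0.15,"dy": -1.5,"dz": 1.5,"roll": 0,"claw": -1},
  ],
  grip_force=60,
)

```text
clock: 22.98
tcp_pos: [0.4777, -0.2481, 0.1384]
orientation: [0.0, 0.741, 0.672, 0.0]
wrist_force: [-0.3, -0.3, -0.3]
finger_gap: 0.0196
grip_force: 62.0
```

send_rows(
  increments=[
    {"dx": 0,"dy": 0,"dz": 0.9,"roll": 0,"claw": -1},
    {"dx": 0,"dy": 0,"dz": 2,"roll": 0,"claw": -1},
    {"dx": 0,"dy": 0,"dz": 3.2,"roll": 0,"claw": -1},
    {"dx": 0,"dy": 0,"dz": 4.4,"roll": 0,"claw": -1},
    {"dx": 0,"dy": 0,"dz": 5.4,"roll": 0,"claw": -1},
  ],
)

```text
clock: 23.6
tcp_pos: [0.4778, -0.2476, 0.2747]
orientation: [0.001, 0.741, 0.672, 0.0]
wrist_force: [0.6, 0.7, -1.1]
finger_gap: 0.0199
grip_force: 62.0
```

send_rows(
  increments=[
    {"dx": 0,"dy": 0,"dz": 0.8,"roll": 0,"claw": -1},
    {"dx": 0,"dy": 0,"dz": 1.4,"roll": 0,"claw": -1},
    {"dx": 0,"dy": 0,"dz": 1.6,"roll": 0,"claw": -1},
    {"dx": 0,"dy": 0,"dz": 1.6,"roll": 0,"claw": -1},
    {"dx": 0,"dy": 0,"dz": 1.6,"roll": 0,"claw": -1},
  ],
)

```text
clock: 24.22
tcp_pos: [0.4774, -0.2478, 0.3114]
orientation: [-0.001, 0.741, 0.672, -0.0]
wrist_force: [0.4, -0.6, -0.9]
finger_gap: 0.0195
grip_force: 62.1
```

Run:
```python
from h import *
t,s,S,C,R=ends(); print(t.round(4),s["wrist_force"].round(1),s["finger_gap"],s["grip_force"])
for r in R: print(r,[onplane(S if r[0]=="S" else C,e,t) for e in r[2]])
```

```text
[ 0.4774 -0.2478  0.3114] [ 0.4 -0.6 -0.9] 0.019461129915102002 62.06633448600769
('S', np.int32(275), [[384.8, 0.2], [366.0, 37.8]]) [array([0.1288, 0.4906]), array([0.1514, 0.4394])]
('S', np.int32(127), [[348.0, 29.5], [343.9, 44.7]]) [array([0.1791, 0.4517]), array([0.1842, 0.4298])]
('S', np.int32(140), [[471.0, 106.5], [458.3, 112.4]]) [array([-0.0402,  0.3211]), array([-0.0204,  0.3104])]
('S', np.int32(1744), [[442.3, 108.5], [316.9, 140.6]]) [array([0.0097, 0.3188]), array([0.2254, 0.2623])]
('C', np.int32(1403), [[408.5, 68.5], [342.8, 146.5]]) [array([-0.0115,  0.3318]), array([0.2508, 0.2883])]
```

Run:
```python
from h import *
C=read_camera("scene"); im=C["image"]
o=cv2.imread("pics/c6.png")[300:,:330]; n=cv2.resize(im[150:350,220:440],(330,300))
def g(a):
    m=cv2.inRange(cv2.cvtColor(a,cv2.COLOR_BGR2HSV),(45,110,40),(85,255,255)); k,l,st,ce=cv2.connectedComponentsWithStats(m); return [(st[i,4],ce[i].round(1).tolist()) for i in range(1,k) if st[i,4]>60]
print(g(o),g(n))
d=cv2.absdiff(o,n).max(2); print("diff upper region",[(d[y:y+30,x:x+40]>60).sum() for x,y in((30,130),(70,150),(110,180),(150,190),(190,150),(150,100),(150,230),(60,100))])
a=cv2.imread("pics/scene0.png"); d=cv2.absdiff(a,im).max(2)
for nm,(x0,x1,y0,y1) in dict(keys=(392,434,158,185),tape=(338,378,140,172),mug=(290,336,108,152),salt=(270,290,118,155),can=(230,262,152,200)).items(): print(nm,(d[y0:y1,x0:x1]>50).sum(),(y1-y0)*(x1-x0))
s=get_state(); print(s["tcp_pos"].round(4),s["qvel"].round(3))
```

```text
[(np.int32(251), [62.8, 152.4]), (np.int32(278), [91.0, 165.4])] [(np.int32(251), [62.7, 152.4]), (np.int32(278), [91.0, 165.5])]
diff upper region [np.int64(0), np.int64(0), np.int64(0), np.int64(0), np.int64(0), np.int64(24), np.int64(0), np.int64(0)]
keys 0 1134
tape 255 1280
mug 0 2024
salt 0 740
can 0 1536
[ 0.4774 -0.2479  0.3116] [ 0.001 -0.003  0.004  0.002 -0.     0.001]
```

The upper half and its contents are unchanged. The tape area differs only because the raised blade is in front of it. Handing in.

```bash
python3 -c "
from workcell import hand_in; print(hand_in())"
```

```text
the job is handed in; nothing more can be done
None
```

Job handed in: the upper half is fully back, the spoon and pen are sorted, and the spatula is drawn out and held still with its lowest point about 0.25 m above the worktop, at about 24 s; the other things looked unmoved, though the raised blade partly hid the tape roll in the final check.

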